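# Refill the flower-drying base and hold its access panel shut

### The job

The flower-drying base is one desiccant cartridge short: lay the spare flat in the empty place so that it completes the interlocking layer, and turn the near red wing fastener, which stands skew, until it is in line with its two marks like the far one. Only when both are done, set the access panel on so that both wings come up through its slots, and press it flat against the frame until its springy seal is fully squashed. Finish while still holding it pressed down like that, so that I can lock the wings; do not lock them yourself, and do not disturb the sugar rose, paint bottle and cutters standing round about.

Things in the scene. Friction and masses are not known exactly. Their poses are not given: they have to be found in the camera images.
- drying_base: Flower-drying base, fixed: light grey housing 198 (x) x 152 (y) x 52 mm high. Origin: centre of its underside, z up; its near end (-x) faces the robot. Open bay 125 x 125 mm in the middle, inner floor 4 mm above the origin; square air duct 37 x 37 mm in its centre, up to 44 mm. Four cartridges fit round the duct like a pinwheel, three already lie there.
- bay_gap (a point): Centre of the bay's empty place, on the inner floor, at (21, -41.5) mm in the base's frame; axes as the base's. The place is 83 mm long (x) and 42 mm wide (y), between bay wall, duct and laid cartridges.
- deck (a point): Centre of the base's flat top (deck), 52 mm above its origin; axes as the base's. A black rubber seal, 6 mm wide, runs round the bay, 4 mm proud of the deck. The panel's own weight does not squash it; about 9 N more on the panel takes it level with the deck.
- cartridge: Spare desiccant cartridge, loose: white case with amber windows, 36 (x) x 76 (y) x 24 mm high (the lowest 5 mm set in by 3.5 mm all round), 90 g. Origin: centre of its underside, z up. On top, across the middle, a white finger rib 34 mm long (x), 12 mm thick (y), from 24 to 44 mm above the underside; take it by the rib, across y. Half-turn symmetric.
- cartridge_rib (a point): Centre line of the spare cartridge's finger rib, 35 mm above its underside; axes as the cartridge's.
- near_stud (a joint): Angle (rad) of the quarter-turn wing fastener at the base's near end. 0: in line with its marks and the panel's slot, wing along the base's y, at a stop. pi/2: locked, wing along the base's x, at a stop. Grows anticlockwise seen from above; starts at 0.7 to 1.5, so turn it clockwise. Friction 0.05 N m, stays where it is left.
- near_stud_wing (a point): On the near wing's axis, 18 mm above the deck (70 mm above the worktop), the height to grip; at (-79, 0) mm in the base's frame. The red wing is an upright blade 30 mm wide (this point's y), 8 mm thick (its x), from 6.5 to 29 mm above the deck, round at the top; take it across its thickness. The point turns with the wing.
- far_stud (a joint): Angle (rad) of the same kind of fastener at the base's far end; it already stands in line (0) and is as easily turned.
- far_stud_wing (a point): Same point on the far wing, at (79, 0) mm in the base's frame.
- panel: Access panel, loose, flat on the worktop: aluminium, 190 (x) x 142 (y) x 5 mm, 220 g. Origin: centre of its underside, z up. Slots 14 (x) x 36 (y) mm at (-79, 0) and (79, 0) mm; a wing passes if in line within 0.2 rad. Fitted, it lies centred on the deck, x along the base's x (either way round), underside on the deck when pressed home, 4 mm above it when not.
- panel_handle (a point): Middle of the panel's dark bow handle: a bar 12 mm thick (x), 12 mm high, 100 mm long (y), centre 33 mm above the panel's underside, on posts at y = +-42 mm. Take it across x. Axes as the panel's.
- sugar_rose: Small sugar rose 25 mm wide on a pink foam pad behind the work: leave it alone.
- gold_paint: Gold paint bottle, 35 mm wide, 58 mm high: leave it alone.
- ring_cutter: Tinned ring cutter, 51 mm wide, 23 mm high: leave it alone.
- plunger: White and green plunger cutter, 33 mm wide, 57 mm high: leave it alone.

How it is judged:
On the way, in this order (a step that is already met when the one before it is completed fails the run):
1. with the panel still off, the spare cartridge lies flat in the empty place and the near wing is in line (horizontal distance between cartridge and bay_gap below 0.007 m and z of cartridge in the frame of bay_gap below 0.003 m and angle between the y axis of cartridge and the x axis of drying_base, either way round below 0.15 rad and value of joint near_stud below 0.15 rad and horizontal distance between panel and deck above 0.06 m), for 0.2 s.
2. the panel is on, both wings through its slots (horizontal distance between panel and deck below 0.006 m and z of panel in the frame of deck below 0.01 m and angle between the x axis of panel and the x axis of drying_base, either way round below 0.1 rad), for 0.1 s.
At the end, for the whole second after the job is handed in: The robot still presses the panel (over 3 N): underside within 1.5 mm of the deck, level to 0.015 rad, centred to 6 mm, turned under 0.1 rad, still. Both wings in line within 0.25 rad. The spare cartridge lies flat in the empty place (7 mm sideways, 3 mm up, 0.15 rad) (horizontal distance between panel and deck below 0.006 m and z of panel in the frame of deck below 0.0015 m and angle between the x axis of panel and the x axis of drying_base, either way round below 0.1 rad and angle between the z axis of panel and the z axis of drying_base, either way round below 0.015 rad and linear speed of panel below 0.01 m/s and contact force between any of the fingers, the arm and panel above 3 N and value of joint each of near_stud, far_stud below 0.25 rad and horizontal distance between cartridge and bay_gap below 0.007 m and z of cartridge in the frame of bay_gap below 0.003 m and angle between the y axis of cartridge and the x axis of drying_base, either way round below 0.15 rad); the arm keeps its last pose, push and grip.
It fails at once if a bystander (sugar rose, paint bottle, ring cutter, plunger cutter) is moved more than 20 mm (distance of any of sugar_rose, gold_paint, ring_cutter, plunger from where it was at the start of the episode above 0.02 m).
It also fails if it takes over 67 s, if anything falls off the work surface, if the arm or the gripper's body presses on something with over 40 N, if the wrist force passes 120 N, or if a joint passes its speed limit or range.

### The arm

A 6-joint arm with a two-finger parallel gripper is mounted at the origin on a cart in front of the work surface, level with it; the furniture and walls round the work are solid. World frame = base frame: x ahead of the robot, y to its left, z up, the work surface at z = 0. Lengths are in m, angles in rad, forces in N, time in s.
With the tool pointing down it reaches from about 0.275 to 0.975 m from the base axis. Payload 8.4 kg.
Tool frame: the origin (TCP) lies on the mounting face of the last link; the fingertips stand 190 mm ahead of it and the grasp point (between the pads) lies 171 mm ahead of it; z points along the fingers, y is the line along which they close (so a half turn about z gives the same grasp; the last joint's range is limited). The gripper opens to 92 mm and grips with 3 to 60 N. Pads are 20 mm wide; open, the fingers measure 128 mm over their backs; the gripper's body (75 mm by 189 mm) begins 69 mm behind the grasp point.
Start: joints at [1.33, 0.353, 1.633, -0, 1.155, -0.002], TCP at [0.148, 0.607, 0.405] pointing down, gripper open.
Joint ranges: [-2.63, 2.63], [-0.92, 2.1], [0.06, 2.66], [-1.3, 4.44], [0, 2.69], [-3.02, 3.02]. Speed limits (rad/s): [2.22, 2.22, 2.79, 3.14, 3.14, 3.14].

### API

Orientations are given as a unit quaternion [w, x, y, z].
In Python, from plant import manip gives the robot as it stands. The module is installed in compiled form; this text tells all that it offers.
- The arm moves only by the tool move_arm, never from a script. Its arguments are lists of equal length, an entry for each row: "xyz": the shift along the tool's x, y, z in m, a list of three; "dr": the turn, a rotation vector about the tool's x, y, z in degrees, a list of three. A call has 1 to 8 rows; each row shifts and turns the commanded pose from where the row before left it, along the tool's axes as they then stand; what a row does not reach is not made up. A row lasts 1/8 s, in which the tool goes at most 62.5 mm and 10.7 degrees, less where a joint would pass 70% of its speed; a pose out of reach is approached as far as the arm can. A call with a gripper value outside its range is refused whole. "claw" is the closure in counts, from 0 (fully open) to 255 (shut), set as the call begins (left out, the last holds). The fingers move at their own pace and stop on an object; the grip force is fixed at half the most. Time passes only in rows, so rows that do not move let the fingers close. It gives the time, the measured TCP pose, the force, the opening and the grip force at its end, in the units of the state.
- manip.state(): the state, without advancing time (a new reading comes with each control period).
- manip.snapshot(name): name is "side" or "top"; returns a dict with "frame" (400x640x3 uint8, red, green, blue), "camera_matrix" (3x3 intrinsics, pixels), "R" (3x3) and "t" (3): a world point X has camera coordinates R X + t. Camera axes: x right, y down, z forward; pixel columns grow to the right and rows downward; lengths in m; the calibration is good to about 2 mm. A picture is of the moment at which its call begins. There is no depth.
- manip.finish_job(): hands the job in; it is judged then, once.
The state is a dict: "clock": time; "qpos": joint angles; "joint_velocities": joint speeds; "joint_torque": joint torques, N m; "tool_pos": TCP position; "tool_rot": TCP orientation; "ft_force": force on the tool from outside, world axes, zero at the start; "torque": the same for the moment, N m; "gripper_width": opening from 0.0 (shut) to 1.0 (fully open); "grip_force": force on a finger pad.
Only numpy, scipy, OpenCV 4.12 (cv2) and the standard library are available. Lean on these libraries where they do the work, as an engineer would, in place of code of your own. Each camera call takes 0.05 s, during which the arm holds its last target. There are 200 camera calls.

## Working session

There is one attempt and no reset: what is moved stays moved. The work goes in short steps, Python scripts to look and compute and a tool call to move; the robot and the scene stay as the last step left them, time stands still between calls to the robot, and variables do not carry over. Pictures are saved under pics/ and viewed, at most 10 in all, crops included, and the job is handed in when it is done.

Besides the shell and the picture viewer there is one more tool, called after "Emit:" in YAML: its name, and indented under it one key for each argument. move_arm: Moves the arm, as the interface text tells. Its arguments: {"type":"object","properties":{"xyz":{"type":"array","items":{"type":"array","items":{"type":"number"}}},"dr":{"type":"array","items":{"type":"array","items":{"type":"number"}}},"claw":{"type":"number"}},"required":["xyz","dr"]}

```bash
mkdir -p pics; python3 - <<'E'
from plant import manip
import cv2,numpy as np,pickle
for n in("top","side"):
    s=manip.snapshot(n); cv2.imwrite(f"pics/{n}0.png",s["frame"][:,:,::-1]); pickle.dump(s,open(f"{n}0.pkl","wb"))
    print(n,s["camera_matrix"].round(1).tolist(),s["R"].round(3).tolist(),s["t"].round(3).tolist(),(-s["R"].T@s["t"]).round(3))
print(manip.state())
E
```

```text
top [[401.9, 0.0, 325.0], [0.0, 401.9, 194.6], [0.0, 0.0, 1.0]] [[-0.007, -1.0, -0.025], [-0.996, 0.01, -0.094], [0.094, 0.024, -0.995]] [-0.069, 0.606, 1.319] [ 0.479 -0.106  1.368]
side [[518.5, 0.0, 323.2], [0.0, 518.5, 195.6], [0.0, 0.0, 1.0]] [[0.996, -0.087, -0.02], [-0.06, -0.486, -0.872], [0.067, 0.87, -0.489]] [-0.605, 0.044, 1.483] [ 0.506 -1.321  0.751]
{'clock': 0.1, 'qpos': array([ 1.32957948e+00,  3.53564808e-01,  1.63408245e+00,  1.56673282e-05,
        1.15522032e+00, -2.39446526e-03]), 'joint_velocities': array([ 9.78273180e-05, -3.22524856e-04, -2.38307413e-03, -5.38968376e-04,
       -4.42251211e-04, -1.10045850e-04]), 'joint_torque': array([-2.66960451e-04, -5.94904447e+01, -3.34929693e+01,  6.97935093e-02,
        1.83556136e-02, -3.68017356e-05]), 'tool_pos': array([0.14778942, 0.60704273, 0.40403771]), 'tool_rot': array([-8.45664350e-05,  1.19130734e-01,  9.92878372e-01, -6.31868599e-04]), 'ft_force': array([ 0.19483158, -0.18122002, -0.4068067 ]), 'torque': array([-0.01641968, -0.0405721 ,  0.05970967]), 'grip_force': 0.0, 'gripper_width': 1.0026440547867794}
```

View pics/top0.png

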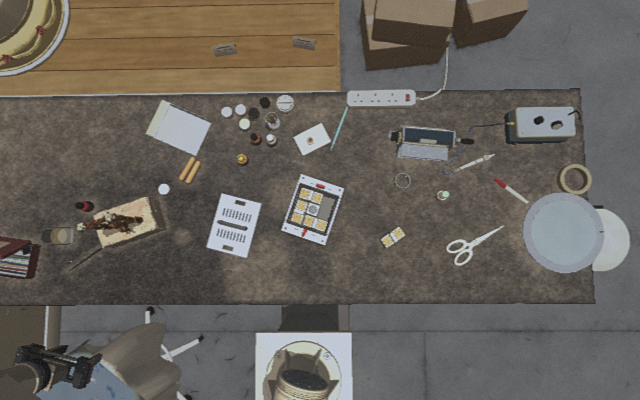

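View pics/side0.png

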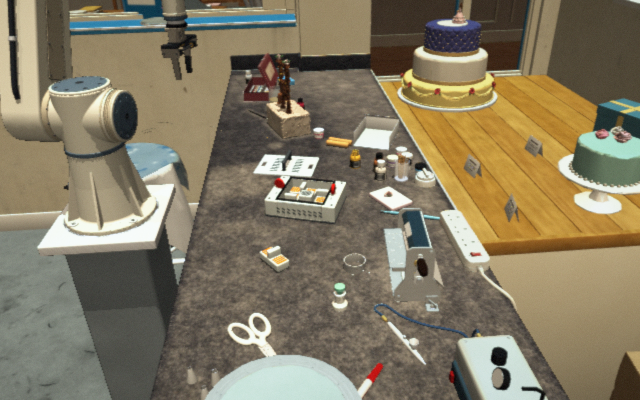

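The top view shows the base at about (312,210), the panel at (235,225) and the spare at (393,237). The rose is at (311,140), paint at (241,159), ring at (402,181) and plunger at (443,195). I'll zoom in next.

```bash
python3 - <<'E'
import cv2,pickle,numpy as np
f=pickle.load(open("top0.pkl","rb"))["frame"][:,:,::-1]
cv2.imwrite("pics/z1.png",np.vstack([cv2.resize(f[165:255,200:350],None,fx=5,fy=5,interpolation=cv2.INTER_CUBIC)]))
g=pickle.load(open("side0.pkl","rb"))["frame"][:,:,::-1]
cv2.imwrite("pics/z2.png",cv2.resize(g[145:280,240:380],None,fx=4.4,fy=4.4,interpolation=cv2.INTER_CUBIC))
E
```

```text
(no output)
```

View pics/z1.png

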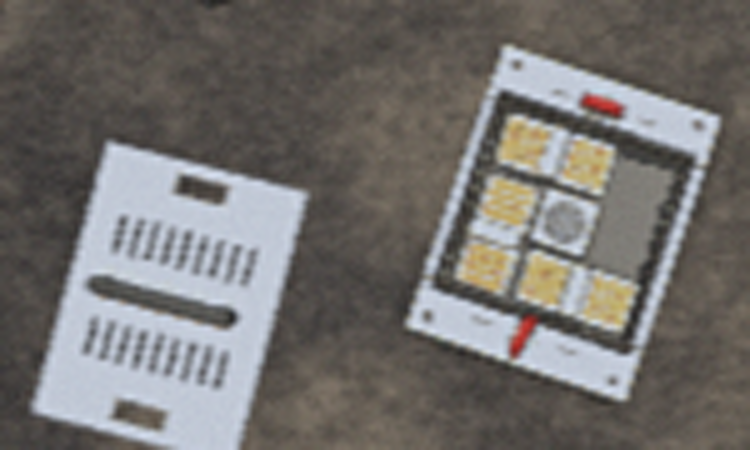

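View pics/z2.png

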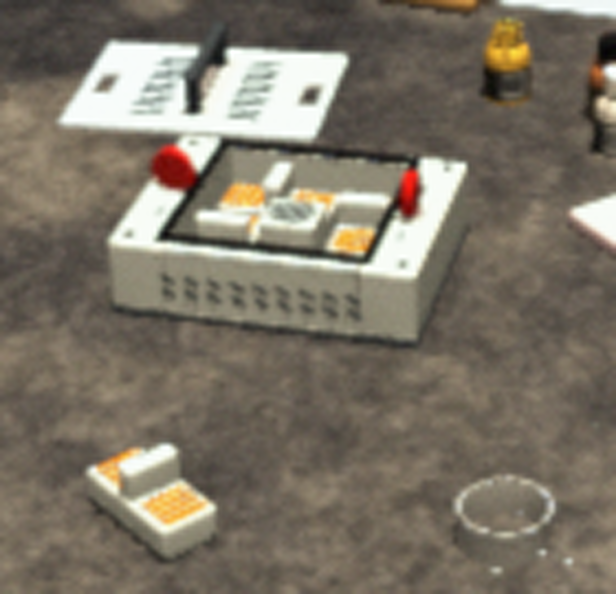

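The zooms show the gap on the base's right (−y) side and the far wing in line at crop (602,106). The near wing is skew, about 1.3 rad, at (522,335). The panel lies in roughly the same direction as the base. Next I measure.

```bash
cat > h.py <<'E'
import cv2,pickle,numpy as np
def ray(s,px,z):
    px=np.atleast_2d(np.asarray(px,float)); K,R,t=s["camera_matrix"],s["R"],s["t"]
    d=np.c_[px,np.ones(len(px))]@np.linalg.inv(K).T@R; c=-R.T@t
    return (c+d*((z-c[2])/d[:,2])[:,None])[:,:2]
def tri(a,pa,b,pb):
    P=[s["camera_matrix"]@np.c_[s["R"],s["t"]] for s in(a,b)]
    X=cv2.triangulatePoints(*P,np.float64(pa),np.float64(pb)).ravel(); return X[:3]/X[3]
def mask(s,kind,roi):
    h=cv2.cvtColor(s["frame"],cv2.COLOR_RGB2HSV); H,S,V=[h[...,i].astype(int) for i in range(3)]
    m={"red":((H<8)|(H>172))&(S>130)&(V>70),"amber":(H>10)&(H<28)&(S>60)&(V>140),
       "white":(S<45)&(V>150),"black":(V<60)}[kind]
    o=np.zeros(m.shape,np.uint8); x0,y0,x1,y1=roi; o[y0:y1,x0:x1]=m[y0:y1,x0:x1]*255; return o
def blobs(m,amin):
    c,_=cv2.findContours(m,cv2.RETR_EXTERNAL,cv2.CHAIN_APPROX_NONE)
    out=[]
    for k in c:
        f=np.zeros_like(m); cv2.drawContours(f,[k],-1,1,-1); f&=(m>0).astype(np.uint8)
        ys,xs=np.nonzero(f)
        if len(xs)>=amin: out.append((len(xs),xs.mean(),ys.mean(),np.c_[xs,ys],k[:,0]))
    return sorted(out,key=lambda b:-b[0])
def rect(s,pts,z):
    r=cv2.minAreaRect(ray(s,pts,z).astype(np.float32)*1000); return r
E
cat > m.py <<'E'
from h import *
T=pickle.load(open("top0.pkl","rb"));S=pickle.load(open("side0.pkl","rb"))
def ax(p):
    w,v=np.linalg.eigh(np.cov(p.T)); a=v[:,1]; return np.degrees(np.arctan2(a[1],a[0]))%180,np.sqrt(w*12)*1000
for n,roi,z in(("base",(275,168,350,250),.052),("panel",(203,190,265,262),.005)):
    b=blobs(mask(T,"white",roi),200)[0]; print(n,b[0],rect(T,b[4],z))
rt=blobs(mask(T,"red",(275,168,350,250)),5); rs=blobs(mask(S,"red",(260,170,350,230)),5)
print("red top",[(b[0],b[1],b[2],ray(T,[b[1],b[2]],.07),ax(ray(T,b[3],.07))) for b in rt])
print("red side",[(b[0],b[1],b[2],ray(S,[b[1],b[2]],.07)) for b in rs])
for a in rt:
    for c in rs: print("tri",tri(T,a[1:3],S,c[1:3]).round(4))
ms=mask(T,"amber",(375,220,412,255)); ct=blobs(ms,10); cs=blobs(mask(S,"amber",(250,240,300,280)),10)
P=[]
for b in ct: print("amb top",b[0],ray(T,b[1:3],.024)); P.append(ray(T,b[1:3],.024)[0])
for b in cs: print("amb side",b[0],ray(S,b[1:3],.024))
print("cart mid",np.mean(P[:2],0),np.degrees(np.arctan2(*(P[0]-P[1])[::-1])),np.linalg.norm(P[0]-P[1]))
cw=blobs(cv2.bitwise_or(mask(T,"white",(375,220,412,255)),ms),50)[0]; print("cart rect",rect(T,cw[4],.02))
hb=blobs(mask(T,"black",(212,212,255,236)),20); print("handle",[(b[0],ray(T,b[1:3],.036),ax(ray(T,b[3],.036))) for b in hb[:2]])
sb=blobs(mask(T,"black",(280,180,342,238)),60); print("seal",[(b[0],rect(T,b[4],.056)) for b in sb[:2]])
E
python3 m.py
```

```text
base 430 ((574.5047607421875, -38.25556945800781), (151.54336547851562, 158.70697021484375), 70.55362701416016)
panel 1993 ((506.77294921875, 238.43295288085938), (143.532958984375, 190.07473754882812), 75.20469665527344)
red top [(17, np.float64(304.11764705882354), np.float64(231.41176470588235), array([[ 0.48307478, -0.0066916 ]]), (np.float64(151.79521503957957), array([ 6.32862909, 28.94369508]))), (16, np.float64(319.9375), np.float64(185.625), array([[ 0.63099113, -0.05857138]]), (np.float64(68.71972667221164), array([ 7.16069136, 24.17297574])))]
red side [(72, np.float64(278.9166666666667), np.float64(182.77777777777777), array([[ 0.48116392, -0.02021364]])), (39, np.float64(332.4871794871795), np.float64(188.25641025641025), array([[ 0.62782406, -0.0712114 ]]))]
tri [ 0.4817 -0.0062  0.0627]
tri [ 0.5787 -0.0135  0.0421]
tri [ 0.5379 -0.0688  0.1051]
tri [ 0.6301 -0.0583  0.063 ]
amb top 56 [[ 0.45059049 -0.27830918]]
amb top 52 [[ 0.47588692 -0.31471718]]
amb side 83 [[ 0.47542617 -0.32075376]]
amb side 41 [[ 0.44415392 -0.28043209]]
cart mid [ 0.4632387  -0.29651318] 124.79173508674522 0.04433342298142879
cart rect ((463.2921142578125, -297.22552490234375), (35.507713317871094, 75.9759521484375), 34.76249694824219)
handle []
seal []
```

```bash
cat > m2.py <<'E'
from h import *
T=pickle.load(open("top0.pkl","rb"));S=pickle.load(open("side0.pkl","rb"))
b=blobs(mask(T,"white",(275,168,350,250)),8)
pts=np.vstack([k[3] for k in b]); hull=cv2.convexHull(pts.astype(np.int32))[:,0]
print("base hull",[k[0] for k in b],rect(T,hull,.052))
ap=cv2.approxPolyDP(hull.reshape(-1,1,2).astype(np.int32),5,True)[:,0]; print(ap.tolist(),ray(T,ap,.052).round(4).tolist())
f=T["frame"].max(2); inner=np.zeros_like(f); cv2.fillConvexPoly(inner,hull,1); inner=cv2.erode(inner,np.ones((3,3)))
for th in(75,95):
    k=blobs(((f<th)&(inner>0)).astype(np.uint8)*255,30)
    print("seal",th,[(q[0],rect(T,q[4],.056)) for q in k[:2]])
hm=((f<110)).astype(np.uint8)*255; roi=np.zeros_like(hm); cv2.fillConvexPoly(roi,cv2.convexHull(blobs(mask(T,"white",(203,190,265,262)),200)[0][3].astype(np.int32)),1)
roi=cv2.erode(roi,np.ones((3,3)))
k=blobs(hm*roi,8); print([(q[0],q[1:3],ray(T,q[1:3],.005),rect(T,q[4],.039)) for q in k[:4]])
g=T["frame"][:,:,0]; print(f[205:235:4,225:250:4])
E
python3 m2.py
```

```text
base hull [430, 384, 160, 99, 95, 86] ((556.6620483398438, -32.56532287597656), (152.6925811767578, 196.14544677734375), 70.55362701416016)
[[343, 188], [324, 244], [281, 229], [301, 174]] [[0.6245, -0.1338], [0.4419, -0.07], [0.4915, 0.0704], [0.6725, 0.0046]]
seal 75 [(122, ((613.716064453125, -51.14778137207031), (131.4960479736328, 28.42072296142578), 78.71602630615234)), (50, ((511.6990661621094, -82.8202896118164), (20.230701446533203, 84.38951110839844), 60.916259765625))]
seal 95 [(434, ((556.3104248046875, -32.271080017089844), (135.1166534423828, 136.06838989257812), 70.71929931640625))]
[(97, (np.float64(231.61855670103094), np.float64(224.82474226804123)), array([[0.50739048, 0.24528546]]), ((506.29937744140625, 235.2734375), (97.68685913085938, 11.805758476257324), 74.12430572509766)), (32, (np.float64(239.84375), np.float64(202.46875)), array([[0.58340689, 0.21811668]]), ((580.6209106445312, 210.05001831054688), (29.726390838623047, 10.956623077392578), 73.66244506835938)), (29, (np.float64(226.82758620689654), np.float64(247.55172413793105)), array([[0.43076839, 0.26047614]]), ((431.4895324707031, 250.42019653320312), (29.596675872802734, 10.30756950378418), 71.5807876586914))]
[[210 215 213 217 152 187 213]
 [165 193 212 215 210 213 213]
 [197 176 134 129 164 198 217]
 [215 208 164 193 215 184 168]
 [155 214 206 217 217 169 156]
 [115  72  92  91 196 213 213]
 [216 217 218 213 102  60 216]
 [158 193 214 198 214 213 213]]
```

Emit:
move_arm:
  xyz:
    - [0,0,0.025]
    - [0,0,0.025]
    - [-0.0487,-0.0319,0.005]
    - [-0.0487,-0.0319,0.005]
    - [-0.0487,-0.0319,0.005]
    - [-0.0487,-0.0319,0.005]
    - [-0.0487,-0.0319,0.005]
    - [-0.0487,-0.0319,0.005]
  dr:
    - [0,0,7.25]
    - [0,0,7.25]
    - [0,0,0]
    - [0,0,0]
    - [0,0,0]
    - [0,0,0]
    - [0,0,0]
    - [0,0,0]
  claw: 0

```text
clock: 1.1
tool_pos: [0.3155, 0.2989, 0.3245]
tool_rot: [0.0, 0.243, 0.97, 0.0]
ft_force: [1.0, 0.4, -1.0]
gripper_width: 1.0
grip_force: 0.0
```

Emit:
move_arm:
  xyz:
    - [-0.0487,-0.0319,0.005]
    - [-0.0487,-0.0319,0.005]
    - [-0.0487,-0.0319,0.005]
    - [-0.0487,-0.0319,0.005]
    - [-0.0487,-0.0319,0.005]
    - [-0.0487,-0.0319,0.005]
    - [0,0,0]
    - [0,0,0]
  dr:
    - [0,0,0]
    - [0,0,0]
    - [0,0,0]
    - [0,0,0]
    - [0,0,0]
    - [0,0,0]
    - [0,0,0]
    - [0,0,0]

```text
clock: 2.1
tool_pos: [0.4817, -0.0062, 0.2943]
tool_rot: [-0.001, 0.244, 0.97, -0.0]
ft_force: [0.0, 0.4, 0.1]
gripper_width: 0.998
grip_force: 0.0
```

```bash
cat > g.py <<'E'
import sys,numpy as np
from plant import manip
from scipy.spatial.transform import Rotation as Ro
def go(x,y,z,yaw):
    s=manip.state(); q=s["tool_rot"]; R=Ro.from_quat(q[[1,2,3,0]])
    yw=np.degrees(np.arctan2(*R.as_matrix()[[1,0],1])); t=Ro.from_euler("z",yaw,degrees=True).as_matrix()@np.array([[0,1,0],[1,0,0],[0,0,-1.]]).T@np.diag([1,1,1])
    a=np.radians(yaw); Rt=np.c_[[-np.sin(a),np.cos(a),0],[np.cos(a),np.sin(a),0],[0,0,-1]]
    d=np.array([x,y,z])-s["tool_pos"]
    print("t",round(s["clock"],2),"pos",s["tool_pos"].round(4),"yaw",yw.round(2),"tilt",R.as_matrix()[:,2].round(4),"F",s["ft_force"].round(2),"w",round(s["gripper_width"]*92,1),"gf",round(s["grip_force"],1))
    print(" dr to target z-turn",round((yw-yaw+90)%180-90,2),"shift NOW axes",(R.inv().apply(d)*1000).round(1),"shift axes AFTER turn",(Rt.T@d*1000).round(1))
if __name__=="__main__": go(*map(float,sys.argv[1:]))
E
python3 g.py .4821 -.0063 .248 61.8
```

```text
t 2.1 pos [ 0.4817 -0.0062  0.2943] yaw 61.75 tilt [-1.3e-03  2.0e-04 -1.0e+00] F [0.04 0.44 0.1 ] w 91.8 gf 0.0
 dr to target z-turn -0.05 shift NOW axes [-0.5  0.1 46.3] shift axes AFTER turn [-0.4  0.1 46.3]
```

Emit:
move_arm:
  xyz:
    - [0,0,0.023]
    - [0,0,0.023]
    - [0,0,0]
  dr:
    - [0,0,0]
    - [0,0,0]
    - [0,0,0]

```text
clock: 2.48
tool_pos: [0.481, -0.0049, 0.2477]
tool_rot: [-0.002, 0.243, 0.97, -0.0]
ft_force: [-0.4, 0.4, -0.2]
gripper_width: 0.998
grip_force: 0.0
```

Emit:
move_arm:
  xyz:
    - [0,0,0]
    - [0,0,0]
    - [0,0,0]
    - [0,0,0]
    - [0,0,0]
  dr:
    - [0,0,0]
    - [0,0,0]
    - [0,0,0]
    - [0,0,0]
    - [0,0,0]
  claw: 255

```text
clock: 3.1
tool_pos: [0.4822, -0.0062, 0.2488]
tool_rot: [0.0, 0.244, 0.97, 0.0]
ft_force: [-1.1, -0.2, -0.6]
gripper_width: 0.477
grip_force: 0.0
```

Emit:
move_arm:
  xyz:
    - [0,0,0]
    - [0,0,0]
    - [0,0,0]
    - [0,0,0]
    - [0,0,0]
    - [0,0,0]
  dr:
    - [0,0,0]
    - [0,0,0]
    - [0,0,0]
    - [0,0,0]
    - [0,0,0]
    - [0,0,0]

```text
clock: 3.85
tool_pos: [0.4812, -0.0079, 0.2486]
tool_rot: [-0.001, 0.243, 0.97, -0.002]
ft_force: [-4.1, -18.7, 5.9]
gripper_width: 0.084
grip_force: 30.0
```

Emit:
move_arm:
  xyz:
    - [0,-0.002,0]
    - [0,0,0]
    - [0,0,0]
    - [0,0,0]
    - [0,0,0]
    - [0,0,0]
    - [0,0,0]
    - [0,0,0]
  dr:
    - [0,0,0]
    - [0,0,9.2]
    - [0,0,9.2]
    - [0,0,9.2]
    - [0,0,9.2]
    - [0,0,9.2]
    - [0,0,9.2]
    - [0,0,9.2]

```text
clock: 4.85
tool_pos: [0.4814, -0.0082, 0.2487]
tool_rot: [0.0, 0.725, 0.689, -0.0]
ft_force: [1.3, -4.0, -2.1]
gripper_width: 0.084
grip_force: 30.0
```

Emit:
move_arm:
  xyz:
    - [0,0,0]
    - [0,0,0]
    - [0,0,0]
  dr:
    - [0,0,9.2]
    - [0,0,8.0]
    - [0,0,0]

```text
clock: 5.22
tool_pos: [0.4816, -0.0082, 0.2487]
tool_rot: [0.001, 0.818, 0.576, 0.0]
ft_force: [2.7, -5.2, -3.9]
gripper_width: 0.084
grip_force: 30.0
```

```bash
python3 g.py .4821 -.0063 .30 -19.4; python3 -c "
from plant import manip;print(manip.state()['torque'])"
```

```text
t 5.22 pos [ 0.4816 -0.0082  0.2487] yaw -19.69 tilt [ 1.e-03 -8.e-04 -1.e+00] F [ 2.69 -5.23 -3.92] w 7.7 gf 30.0
 dr to target z-turn -0.29 shift NOW axes [  2.   -0.1 -51.3] shift axes AFTER turn [  2.   -0.1 -51.3]
[-0.9762682  -0.37249721  0.0933152 ]
```

Emit:
move_arm:
  xyz:
    - [0,0,0]
    - [0,0,0]
    - [0,0,0]
    - [0,0,-0.025]
    - [0,0,-0.03]
  dr:
    - [0,0,0]
    - [0,0,0]
    - [0,0,0]
    - [0,0,0]
    - [0,0,0]
  claw: 60

```text
clock: 5.85
tool_pos: [0.4809, -0.0078, 0.3039]
tool_rot: [-0.001, 0.818, 0.575, -0.001]
ft_force: [0.9, -0.3, 0.9]
gripper_width: 0.607
grip_force: 0.0
```

Emit:
move_arm:
  xyz:
    - [-0.0558,0.0159,0]
    - [-0.0558,0.0159,0]
    - [-0.0558,0.0159,0]
    - [-0.0558,0.0159,0]
    - [-0.0558,0.0159,0]
    - [0,0,0]
    - [0,0,0]
    - [0,0,0]
  dr:
    - [0,0,0]
    - [0,0,0]
    - [0,0,0]
    - [0,0,0]
    - [0,0,0]
    - [0,0,8.9]
    - [0,0,8.9]
    - [0,0,8.9]

```text
clock: 6.85
tool_pos: [0.4614, -0.2975, 0.3035]
tool_rot: [-0.0, 0.93, 0.368, -0.0]
ft_force: [-0.8, 1.2, 0.8]
gripper_width: 0.764
grip_force: 0.0
```

Emit:
move_arm:
  xyz:
    - [0,0,0.02]
    - [0,0,0]
  dr:
    - [0,0,8.9]
    - [0,0,0]

```text
clock: 7.1
tool_pos: [0.4611, -0.2969, 0.2826]
tool_rot: [-0.001, 0.955, 0.298, -0.001]
ft_force: [-0.3, -0.9, 0.4]
gripper_width: 0.76
grip_force: 0.0
```

```bash
python3 g.py .4633 -.2968 .217 -55.2; python3 - <<'E'
from plant import manip
from h import *
s=manip.snapshot("side"); pickle.dump(s,open("side1.pkl","wb"))
cv2.imwrite("pics/s1.png",cv2.resize(s["frame"][120:300,220:400,::-1],None,fx=3.3,fy=3.3,interpolation=cv2.INTER_CUBIC))
E
```

```text
t 7.1 pos [ 0.4611 -0.2969  0.2826] yaw -55.3 tilt [-0.0022  0.0016 -1.    ] F [-0.33 -0.94  0.42] w 70.0 gf 0.0
 dr to target z-turn -0.1 shift NOW axes [ 2.   1.3 65.6] shift axes AFTER turn [ 1.9  1.2 65.6]
```

View pics/s1.png

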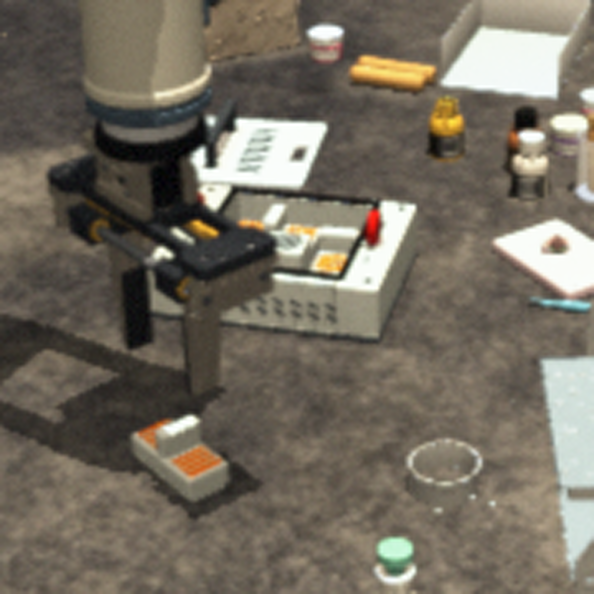

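The open fingers stand above the spare's rib (crop 180,435) and are aligned across it, so I descend and grip.

Emit:
move_arm:
  xyz:
    - [0.002,0.0012,0.03]
    - [0,0,0.0355]
    - [0,0,0]
  dr:
    - [0,0,0]
    - [0,0,0]
    - [0,0,0]
  claw: 60

```text
clock: 7.52
tool_pos: [0.4634, -0.2968, 0.217]
tool_rot: [-0.001, 0.954, 0.299, -0.001]
ft_force: [-0.2, -1.1, 0.6]
gripper_width: 0.766
grip_force: 0.0
```

Emit:
move_arm:
  xyz:
    - [0,0,0]
    - [0,0,0]
    - [0,0,0]
    - [0,0,0]
    - [0,0,0]
    - [0,0,0]
    - [0,0,0]
    - [0,0,0]
  dr:
    - [0,0,0]
    - [0,0,0]
    - [0,0,0]
    - [0,0,0]
    - [0,0,0]
    - [0,0,0]
    - [0,0,0]
    - [0,0,0]
  claw: 255

```text
clock: 8.52
tool_pos: [0.464, -0.2973, 0.2182]
tool_rot: [0.0, 0.955, 0.298, 0.0]
ft_force: [-0.6, -0.5, 2.0]
gripper_width: 0.129
grip_force: 30.0
```

Emit:
move_arm:
  xyz:
    - [0,0,0]
    - [0,0,-0.02]
    - [0,0,-0.06]
    - [0,0,-0.02]
    - [0,0,0]
  dr:
    - [0,0,0]
    - [0,0,0]
    - [0,0,0]
    - [0,0,0]
    - [0,0,0]

```text
clock: 9.15
tool_pos: [0.4643, -0.2975, 0.3196]
tool_rot: [0.001, 0.955, 0.298, 0.001]
ft_force: [-0.4, 0.0, -1.6]
gripper_width: 0.13
grip_force: 30.0
```

```bash
cat > look.py <<'E'
import sys
from plant import manip
from h import *
for n in("side","top"):
    s=manip.snapshot(n); pickle.dump(s,open(f"{n}{sys.argv[1]}.pkl","wb"))
E
python3 look.py 2; python3 g.py .5623 -.0800 .26 -19.4; python3 - <<'E'
from h import *
for n,roi in(("side2",(200,180,330,300)),("top2",(360,190,430,270))):
    s=pickle.load(open(n+".pkl","rb")); print(n,[(b[0],b[1:3]) for b in blobs(mask(s,"amber",roi),8)])
S=pickle.load(open("side2.pkl","rb"));T=pickle.load(open("top2.pkl","rb"))
f=cv2.resize(S["frame"][150:290,230:370,::-1],(560,560),interpolation=cv2.INTER_CUBIC)
cv2.imwrite("pics/s2.png",f)
E
```

```text
t 9.25 pos [ 0.4635 -0.2969  0.3173] yaw -55.38 tilt [-9.e-04  6.e-04 -1.e+00] F [-0.46  0.3  -1.3 ] w 11.6 gf 30.0
 dr to target z-turn -35.98 shift NOW axes [ 204.5 -122.4   57.3] shift axes AFTER turn [237.4  21.1  57.3]
side2 [(93, (np.float64(276.4623655913978), np.float64(223.18279569892474))), (49, (np.float64(319.7755102040816), np.float64(199.40816326530611))), (30, (np.float64(261.3), np.float64(216.46666666666667))), (29, (np.float64(200.79310344827587), np.float64(184.68965517241378))), (25, (np.float64(311.16), np.float64(189.36))), (10, (np.float64(225.4), np.float64(180.5))), (9, (np.float64(246.66666666666666), np.float64(181.44444444444446)))]
top2 []
```

View pics/s2.png

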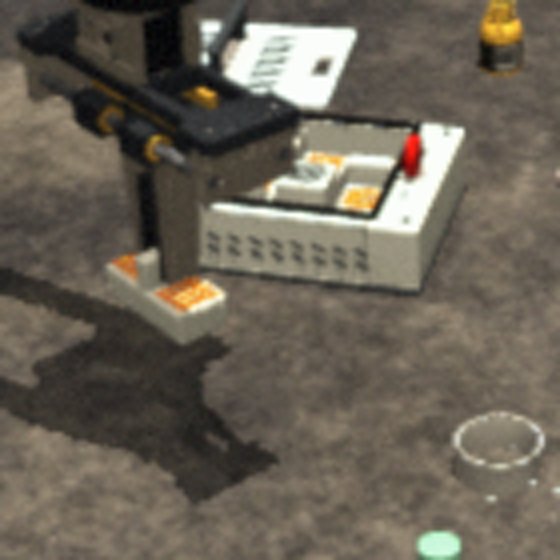

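Emit:
move_arm:
  xyz:
    - [0.0409,-0.0245,0]
    - [0.0409,-0.0245,0]
    - [0.0409,-0.0245,0]
    - [0.0409,-0.0245,0]
    - [0.0409,-0.0245,0]
    - [0,0,0]
    - [0,0,0]
    - [0,0,0]
  dr:
    - [0,0,0]
    - [0,0,0]
    - [0,0,0]
    - [0,0,0]
    - [0,0,0]
    - [0,0,-9]
    - [0,0,-9]
    - [0,0,-9]

```text
clock: 10.25
tool_pos: [0.5621, -0.0798, 0.316]
tool_rot: [-0.001, 0.857, 0.515, -0.001]
ft_force: [-0.2, 0.4, -0.2]
gripper_width: 0.131
grip_force: 30.0
```

Emit:
move_arm:
  xyz:
    - [0,0,0.02]
    - [0,0,0]
    - [0,0,0]
  dr:
    - [0,0,-9]
    - [0,0,0]
    - [0,0,0]

```text
clock: 10.62
tool_pos: [0.5625, -0.0802, 0.2975]
tool_rot: [-0.001, 0.817, 0.577, -0.001]
ft_force: [1.2, -0.0, 0.2]
gripper_width: 0.128
grip_force: 30.0
```

```bash
python3 g.py .5623 -.0800 .222 -19.4;python3 look.py 3;  python3 - <<'E'
from h import *
S=pickle.load(open("side3.pkl","rb"))
cv2.imwrite("pics/s3.png",cv2.resize(S["frame"][130:240,230:370,::-1],(700,550),interpolation=cv2.INTER_CUBIC))
E
```

```text
t 10.62 pos [ 0.5625 -0.0802  0.2975] yaw -19.58 tilt [-1.6e-03  2.0e-04 -1.0e+00] F [ 1.18 -0.04  0.16] w 11.8 gf 30.0
 dr to target z-turn -0.18 shift NOW axes [ 0.2 -0.1 75.5] shift axes AFTER turn [ 0.2 -0.2 75.5]
```

View pics/s3.png

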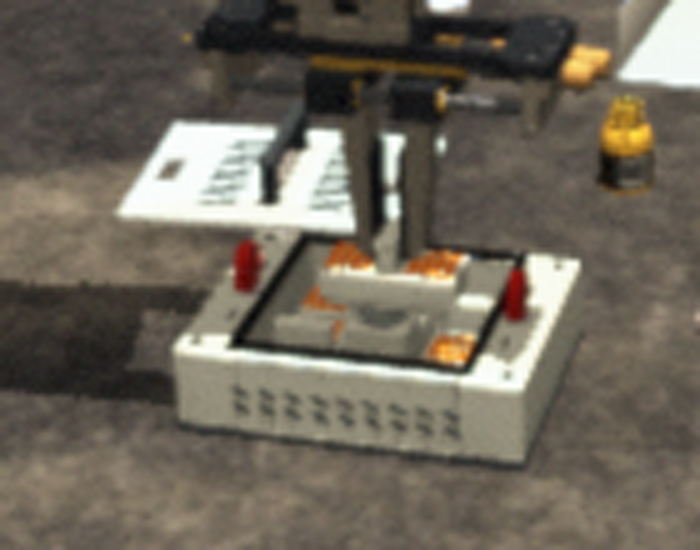

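The near wing now stands parallel to the far one (crop 248,265 and 515,292). The spare hovers above the bay and is aligned with it.

Emit:
move_arm:
  xyz:
    - [0,0,0.03]
    - [0,0,0.015]
    - [0,0,0]
  dr:
    - [0,0,0]
    - [0,0,0]
    - [0,0,0]

```text
clock: 11.1
tool_pos: [0.5623, -0.0802, 0.2524]
tool_rot: [-0.001, 0.816, 0.578, -0.001]
ft_force: [-0.1, -0.0, -1.1]
gripper_width: 0.124
grip_force: 30.0
```

Emit:
move_arm:
  xyz:
    - [0,0,0.01]
    - [0,0,0.01]
    - [0,0,0.005]
    - [0,0,0]
  dr:
    - [0,0,0]
    - [0,0,0]
    - [0,0,0]
    - [0,0,0]

```text
clock: 11.6
tool_pos: [0.5625, -0.0802, 0.2278]
tool_rot: [-0.0, 0.816, 0.578, -0.0]
ft_force: [0.1, 0.5, -0.8]
gripper_width: 0.124
grip_force: 30.0
```

```bash
python3 g.py .5623 -.0800 .222 -19.4
```

```text
t 11.6 pos [ 0.5625 -0.0802  0.2278] yaw -19.39 tilt [-8.e-04  1.e-04 -1.e+00] F [ 0.11  0.53 -0.8 ] w 11.4 gf 30.0
 dr to target z-turn 0.01 shift NOW axes [ 0.1 -0.2  5.8] shift axes AFTER turn [ 0.1 -0.2  5.8]
```

Emit:
move_arm:
  xyz:
    - [0,0,0.004]
    - [0,0,0.003]
    - [0,0,0]
  dr:
    - [0,0,0]
    - [0,0,0]
    - [0,0,0]

```text
clock: 11.98
tool_pos: [0.5628, -0.0802, 0.2222]
tool_rot: [0.0, 0.816, 0.578, 0.0]
ft_force: [-3.7, -0.6, 11.5]
gripper_width: 0.126
grip_force: 30.0
```

Emit:
move_arm:
  xyz:
    - [0,0,0]
    - [0,0,0]
    - [0,0,0]
  dr:
    - [0,0,0]
    - [0,0,0]
    - [0,0,0]
  claw: 170

```text
clock: 12.35
tool_pos: [0.5626, -0.0802, 0.2211]
tool_rot: [-0.0, 0.816, 0.578, -0.0]
ft_force: [0.9, 0.5, 0.5]
gripper_width: 0.333
grip_force: 0.0
```

Emit:
move_arm:
  xyz:
    - [0,0,-0.03]
    - [0,0,-0.05]
    - [0,0,-0.03]
  dr:
    - [0,0,0]
    - [0,0,0]
    - [0,0,0]

```text
clock: 12.72
tool_pos: [0.563, -0.0803, 0.3332]
tool_rot: [0.001, 0.816, 0.578, 0.001]
ft_force: [-0.1, 0.1, -0.7]
gripper_width: 0.332
grip_force: 0.0
```

```bash
python3 g.py .5065 .2370 .20 -15.4
```

```text
t 12.72 pos [ 0.563  -0.0803  0.3332] yaw -19.38 tilt [ 1.8e-03 -3.0e-04 -1.0e+00] F [-0.07  0.14 -0.68] w 30.6 gf 0.0
 dr to target z-turn -3.98 shift NOW axes [ 280.5 -158.8  133. ] shift axes AFTER turn [ 290.9 -138.7  133.2]
```

Emit:
move_arm:
  xyz:
    - [0.0467,-0.0265,0.005]
    - [0.0467,-0.0265,0.01]
    - [0.0467,-0.0265,0.01]
    - [0.0467,-0.0265,0.01]
    - [0.0467,-0.0265,0]
    - [0.0467,-0.0265,0]
    - [0,0,0]
  dr:
    - [0,0,0]
    - [0,0,0]
    - [0,0,0]
    - [0,0,0]
    - [0,0,0]
    - [0,0,0]
    - [0,0,-4]
  claw: 100

```text
clock: 13.6
tool_pos: [0.5049, 0.2401, 0.2961]
tool_rot: [-0.0, 0.794, 0.608, 0.0]
ft_force: [0.7, -0.7, -0.2]
gripper_width: 0.612
grip_force: 0.0
```

```bash
python3 look.py 4; python3 g.py .5065 .2370 .20 -15.4; python3 - <<'E'
from h import *
T=pickle.load(open("top4.pkl","rb"));S=pickle.load(open("side4.pkl","rb"))
roi=(275,168,350,250)
b=blobs(mask(T,"white",roi),8); hull=cv2.convexHull(np.vstack([k[3] for k in b]).astype(np.int32))[:,0]
print("base",rect(T,hull,.052))
r=blobs(mask(T,"red",roi),5)
for k in r:
    p=ray(T,k[3],.07); w,v=np.linalg.eigh(np.cov(p.T)); print("wing",p.mean(0),np.degrees(np.arctan2(v[1,1],v[0,1]))%180)
a=np.radians(-19.4); Rb=np.array([[np.cos(a),-np.sin(a)],[np.sin(a),np.cos(a)]])
for k in blobs(mask(T,"amber",roi),8): p=ray(T,k[1:3],.028)[0]; print("amber in base mm",k[0],(Rb.T@(p-[.5566,-.0325])*1000).round(1))
cv2.imwrite("pics/c4.png",np.hstack([cv2.resize(T["frame"][165:255,270:360,::-1],(400,400),interpolation=cv2.INTER_CUBIC),cv2.resize(S["frame"][155:235,260:350,::-1],(400,400),interpolation=cv2.INTER_CUBIC)]))
E
```

```text
t 13.7 pos [0.5053 0.2378 0.296 ] yaw -15.22 tilt [-2.e-04 -2.e-04 -1.e+00] F [ 0.3  -0.44  0.45] w 56.1 gf 0.0
 dr to target z-turn 0.18 shift NOW axes [-0.4  1.4 96. ] shift axes AFTER turn [-0.5  1.4 96. ]
base ((556.76171875, -32.38923645019531), (152.21446228027344, 196.09854125976562), 70.70433807373047)
wing [ 0.63099207 -0.05856964] 68.71972667221164
wing [ 0.48143293 -0.0070512 ] 73.76709148355513
amber in base mm 63 [-40.7   0.9]
amber in base mm 61 [41.9 45. ]
amber in base mm 56 [-39.6 -44.7]
amber in base mm 56 [42.3 -0.7]
amber in base mm 52 [-44.4  41.7]
amber in base mm 50 [ 43.9 -42.6]
amber in base mm 49 [ -1.4 -42.7]
amber in base mm 46 [ 0.7 41.5]
```

View pics/c4.png

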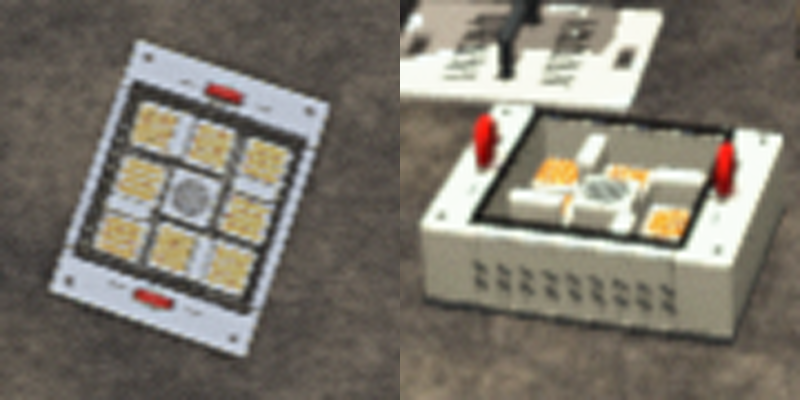

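The top view shows the layer complete, the spare's centre at (21.3,−42.6) mm in the base's frame and both wings in line (153,298 and 224,94). Next is the panel.

Emit:
move_arm:
  xyz:
    - [0,0.0014,0.045]
    - [0,0,0.047]
    - [0,0,0]
  dr:
    - [0,0,0]
    - [0,0,0]
    - [0,0,0]

```text
clock: 14.08
tool_pos: [0.5056, 0.2352, 0.2015]
tool_rot: [-0.001, 0.796, 0.605, -0.003]
ft_force: [-0.1, 0.3, -0.1]
gripper_width: 0.606
grip_force: 0.0
```

Emit:
move_arm:
  xyz:
    - [0,0,0]
    - [0,0,0]
    - [0,0,0]
    - [0,0,0]
    - [0,0,0]
    - [0,0,0]
    - [0,0,0]
  dr:
    - [0,0,0]
    - [0,0,0]
    - [0,0,0]
    - [0,0,0]
    - [0,0,0]
    - [0,0,0]
    - [0,0,0]
  claw: 255

```text
clock: 14.95
tool_pos: [0.5071, 0.2366, 0.2047]
tool_rot: [0.0, 0.795, 0.606, 0.0]
ft_force: [-1.7, 0.0, 5.9]
gripper_width: 0.127
grip_force: 30.0
```

Emit:
move_arm:
  xyz:
    - [0,0,0]
    - [0,0,-0.03]
    - [0,0,-0.05]
    - [0,0,-0.03]
    - [0,0,0]
  dr:
    - [0,0,0]
    - [0,0,0]
    - [0,0,0]
    - [0,0,0]
    - [0,0,0]

```text
clock: 15.58
tool_pos: [0.5076, 0.2368, 0.3161]
tool_rot: [0.0, 0.795, 0.606, 0.002]
ft_force: [0.7, -0.1, -2.5]
gripper_width: 0.13
grip_force: 30.0
```

```bash
python3 look.py 5; python3 g.py .5562 -.0335 .312 -19.4; python3 - <<'E'
from h import *
T=pickle.load(open("top5.pkl","rb"));S=pickle.load(open("side5.pkl","rb"))
m=mask(T,"white",(185,170,272,275)); b=blobs(m,30); print([(k[0],k[1:3]) for k in b])
hull=cv2.convexHull(np.vstack([k[3] for k in b]).astype(np.int32))[:,0]
print("panel",rect(T,hull,.115))
cv2.imwrite("pics/c5.png",np.hstack([cv2.resize(T["frame"][170:270,180:280,::-1],(400,400),interpolation=cv2.INTER_CUBIC),cv2.resize(S["frame"][90:210,230:350,::-1],(400,400),interpolation=cv2.INTER_CUBIC)]))
E
```

```text
t 15.68 pos [0.5065 0.2363 0.3133] yaw -15.38 tilt [-8.e-04 -4.e-04 -1.e+00] F [-0.6  -0.51 -2.58] w 11.3 gf 30.0
 dr to target z-turn 4.02 shift NOW axes [-247.   119.4    1.3] shift axes AFTER turn [-238.   136.5    1.3]
[(895, (np.float64(194.52849162011174), np.float64(238.52625698324022))), (863, (np.float64(239.9803012746234), np.float64(223.62108922363848))), (56, (np.float64(224.94642857142858), np.float64(250.91071428571428)))]
panel ((476.2747802734375, 257.567138671875), (218.79364013671875, 245.82623291015625), 89.45414733886719)
```

View pics/c5.png

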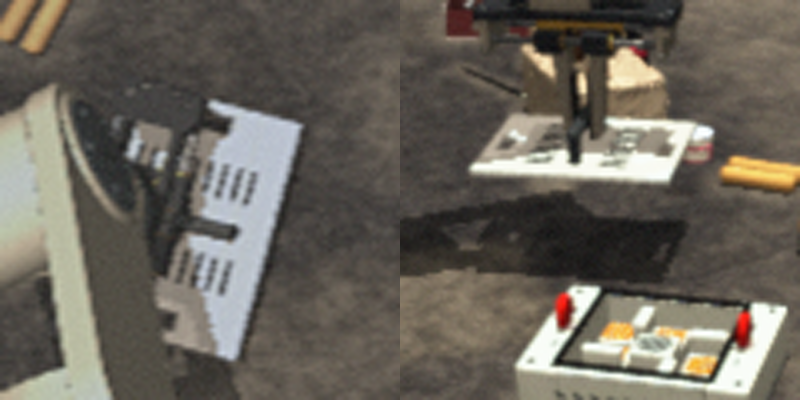

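The panel hangs level. Its right edge is visible in the top view, from (255.8,200.5) to (240,259.3), so I check the grasp offset from that.

```bash
python3 - <<'E'
from h import *
for n,z,o in(("top0",.005,np.array([.507,.2366])),("top5",.114,np.array([.5065,.2363]))):
    T=pickle.load(open(n+".pkl","rb"))
    g=T["frame"].min(2); m=((g>150)).astype(np.uint8)
    E=[]
    for r in range(206,256,2):
        c0=int(255.7-(r-200.5)*15.75/58.75)+ (0 if n=="top5" else 0)
        row=T["frame"][r,:,:].mean(1)
        c=np.arange(225,275); d=np.diff(row[c]); k=np.argmin(d); 
        # subpixel half-level crossing
        lo,hi=row[c[k]+4],row[c[k]-3]; h=(lo+hi)/2; j=c[k]-2
        while row[j+1]>h: j+=1
        E.append((j+(row[j]-h)/(row[j]-row[j+1]),r))
    P=ray(T,E,z)
    vx,vy,x0,y0=cv2.fitLine(P.astype(np.float32),cv2.DIST_HUBER,0,.001,.001).ravel()
    u=np.array([vx,vy])*np.sign(vx); nrm=np.array([-u[1],u[0]])
    print(n,"edge angle",np.degrees(np.arctan2(u[1],u[0])).round(2),"edge dist from tool along -panel y",(nrm@(np.array([x0,y0])-o)*1000).round(2))
E
```

```text
top0 edge angle -14.99 edge dist from tool along -panel y -69.72
top5 edge angle -15.51 edge dist from tool along -panel y -69.04
```

Emit:
move_arm:
  xyz:
    - [-0.0412,0.0199,0]
    - [-0.0412,0.0199,0]
    - [-0.0412,0.0199,0]
    - [-0.0412,0.0199,0]
    - [-0.0412,0.0199,0]
    - [-0.0412,0.0199,0]
    - [0,0,0]
    - [0,0,0]
  dr:
    - [0,0,0]
    - [0,0,0]
    - [0,0,0]
    - [0,0,0]
    - [0,0,0]
    - [0,0,0]
    - [0,0,4.0]
    - [0,0,0]

```text
clock: 16.68
tool_pos: [0.5559, -0.034, 0.3122]
tool_rot: [-0.001, 0.816, 0.578, -0.001]
ft_force: [-0.6, 0.4, -2.5]
gripper_width: 0.131
grip_force: 30.0
```

Emit:
move_arm:
  xyz:
    - [0,0,0]
  dr:
    - [0,0,0]

```text
clock: 16.8
tool_pos: [0.5561, -0.0331, 0.313]
tool_rot: [-0.001, 0.815, 0.579, -0.001]
ft_force: [0.3, 0.9, -0.8]
gripper_width: 0.128
grip_force: 30.0
```

```bash
python3 look.py 6; python3 g.py .556 -.034 .2607 -19.4; python3 - <<'E'
from h import *
T=pickle.load(open("top6.pkl","rb"));S=pickle.load(open("side6.pkl","rb"))
cv2.imwrite("pics/c6.png",np.hstack([cv2.resize(T["frame"][160:260,265:365,::-1],(400,400),interpolation=cv2.INTER_CUBIC),cv2.resize(S["frame"][130:230,250:350,::-1],(400,400),interpolation=cv2.INTER_CUBIC)]))
E
```

```text
t 16.9 pos [ 0.5563 -0.0329  0.3136] yaw -19.27 tilt [-1.e-03  1.e-04 -1.e+00] F [-0.02  0.16 -1.05] w 11.3 gf 30.0
 dr to target z-turn 0.13 shift NOW axes [-1.1  0.1 52.9] shift axes AFTER turn [-1.1  0.1 52.9]
```

View pics/c6.png

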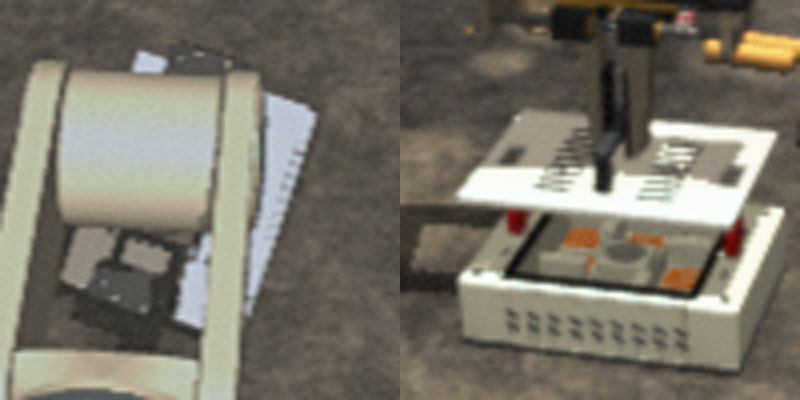

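The panel is over the base, parallel to it, and its slots stand above both wings. I lower it in steps and watch the force.

Emit:
move_arm:
  xyz:
    - [-0.0008,0,0.015]
    - [0,0,0.01]
    - [0,0,0.008]
    - [0,0,0]
  dr:
    - [0,0,0]
    - [0,0,0]
    - [0,0,0]
    - [0,0,0]

```text
clock: 17.4
tool_pos: [0.556, -0.0342, 0.2803]
tool_rot: [-0.001, 0.816, 0.578, -0.001]
ft_force: [-0.1, 1.0, -1.7]
gripper_width: 0.122
grip_force: 30.0
```

Emit:
move_arm:
  xyz:
    - [0,0,0.005]
    - [0,0,0.004]
    - [0,0,0]
  dr:
    - [0,0,0]
    - [0,0,0]
    - [0,0,0]

```text
clock: 17.77
tool_pos: [0.5562, -0.0343, 0.272]
tool_rot: [-0.0, 0.816, 0.578, -0.0]
ft_force: [-0.5, -0.1, -1.4]
gripper_width: 0.128
grip_force: 30.0
```

Emit:
move_arm:
  xyz:
    - [0,0,0.005]
    - [0,0,0.005]
    - [0,0,0.002]
    - [0,0,0]
  dr:
    - [0,0,0]
    - [0,0,0]
    - [0,0,0]
    - [0,0,0]

```text
clock: 18.27
tool_pos: [0.5562, -0.0343, 0.2602]
tool_rot: [-0.0, 0.816, 0.578, -0.0]
ft_force: [-2.5, 0.3, 1.9]
gripper_width: 0.126
grip_force: 30.0
```

Emit:
move_arm:
  xyz:
    - [0,0,0.002]
    - [0,0,0.002]
    - [0,0,0]
    - [0,0,0]
  dr:
    - [0,0,0]
    - [0,0,0]
    - [0,0,0]
    - [0,0,0]

```text
clock: 18.77
tool_pos: [0.5562, -0.0343, 0.2567]
tool_rot: [-0.0, 0.816, 0.578, -0.0]
ft_force: [-4.4, 0.6, 8.7]
gripper_width: 0.127
grip_force: 30.0
```

```bash
python3 g.py .556 -.034 .2567 -19.4; python3 -c "
from plant import manip;print(manip.state()['torque'])"
```

```text
t 18.77 pos [ 0.5562 -0.0343  0.2567] yaw -19.38 tilt [-1.e-04 -0.e+00 -1.e+00] F [-4.41  0.64  8.72] w 11.6 gf 30.0
 dr to target z-turn 0.02 shift NOW axes [ 0.2 -0.3  0. ] shift axes AFTER turn [ 0.2 -0.3  0. ]
[-0.00754738  0.82309796 -0.03790626]
```

Emit:
move_arm:
  xyz:
    - [0,0,0.001]
    - [0,0,0.001]
    - [0,0,0]
    - [0,0,0]
  dr:
    - [0,0,0]
    - [0,0,0]
    - [0,0,0]
    - [0,0,0]

```text
clock: 19.27
tool_pos: [0.5562, -0.0343, 0.2566]
tool_rot: [0.0, 0.816, 0.578, 0.0]
ft_force: [-11.3, 1.6, 30.9]
gripper_width: 0.127
grip_force: 30.0
```

```bash
python3 g.py .556 -.034 .2567 -19.4; python3 look.py 7; python3 - <<'E'
from h import *
S=pickle.load(open("side7.pkl","rb"));S0=pickle.load(open("side4.pkl","rb"))
print([(b[0],ray(S,b[1:3],.074)) for b in blobs(mask(S,"red",(260,150,350,230)),4)])
E
```

```text
t 19.27 pos [ 0.5562 -0.0343  0.2566] yaw -19.38 tilt [ 1.e-04  0.e+00 -1.e+00] F [-11.31   1.56  30.94] w 11.7 gf 30.0
 dr to target z-turn 0.02 shift NOW axes [ 0.2 -0.2 -0.1] shift axes AFTER turn [ 0.2 -0.2 -0.1]
[(42, array([[ 0.4808957 , -0.02641162]])), (35, array([[ 0.62707418, -0.08037173]]))]
```

Emit:
move_arm:
  xyz:
    - [0,0,-0.0006]
    - [0,0,0]
    - [0,0,0]
    - [0,0,0]
  dr:
    - [0,0,0]
    - [0,0,0]
    - [0,0,0]
    - [0,0,0]

```text
clock: 19.88
tool_pos: [0.5562, -0.0343, 0.2566]
tool_rot: [0.0, 0.816, 0.578, 0.0]
ft_force: [-9.1, 0.1, 23.8]
gripper_width: 0.127
grip_force: 30.0
```

```bash
python3 -c "
from plant import manip;print(manip.finish_job())"
```

```text
the job is handed in; nothing more can be done
None
```

The job is handed in, with no verdict returned: the spare is in the gap, the near wing is in line, and the panel is on over both wings, held down with about 24 N at the height where its underside meets the deck.

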